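# Tip the orange reject bucket at the microscopy bench

## Task

Empty the orange tipping bucket: press its orange side paddle from above, past the latch and right down, and keep it down for about a second so that the vial drops into the white tray below. Then let go so that the bucket springs back fully upright, and leave the blue bucket alone.

Things in the scene. Friction and masses are not known exactly. Their poses are not given: they have to be found in the camera images.
- orange_bucket (a joint): Orange tipping bucket (95 x 72 x 58 mm) on a level axle 125 mm above the table between two metal posts of a fixed stand. Rad: 0 = upright, held by a sprung latch and return spring; 1.36 = tipped to its stop, towards +x of point orange_tray, as its paddle is pressed down. Pressed slowly it takes 6 to 10 N at the paddle to pass the latch, then 3 rising to 8 N. Let go, it swings back by itself within 1 s.
- orange_paddle (a point): Centre of the top face of the orange press paddle, a plate 56 x 50 x 6 mm on the bucket's side arm, 75 mm out from the axle. Upright it slopes up 38 degrees away from the axle, centre 173 mm above the table; at the stop it slopes down 40 degrees. Pushing straight down where its centre stands at the start tips it fully, the fingertips ending about 90 mm above the table.
- orange_tray (a point): Centre of the inner floor (12 mm above the table) of the white tray fixed to the orange bucket's stand, below it. Inside 162 x 102 mm (x, y), walls 45 mm high. x: level, the way the bucket tips; y: along the axle towards the paddle. The axle is 70 mm behind (-x) and 113 mm above; the paddle is 105 mm to +y. The orange stand may be left or right of the blue one.
- orange_vial_center (a point): Centre of the white sample vial with orange cap (22 mm diameter, 50 mm long, about 30 g) that lies in the orange bucket at the start, along the axle.
- blue_bucket (a joint): The second, blue tipping bucket, of the same make on its own stand with its own tray and vial; value in rad as for the orange one. Not to be tipped.
There are look-alikes about, which are no part of the job. What is shaped like the part that bears orange_vial_center but green or red is not meant.

How it is judged:
By the outcome, as a careful person would: the job done as asked, in the order asked, and still so for the second after the job is handed in, with the robot touching nothing.
It also fails if it takes over 35 s, if anything falls off the work surface, if the arm or the gripper's body presses on something with over 40 N, if the wrist force passes 120 N, or if a joint passes its speed limit or range.

## Robot

A 6-joint arm with a two-finger parallel gripper is mounted at the origin on the work surface. World frame = base frame: x ahead of the robot, y to its left, z up, the work surface at z = 0. Lengths are in mm, angles in rad, forces in N, time in s.
With the tool pointing down it reaches from about 350 to 975 mm from the base axis. Payload 7.1 kg.
Tool frame: the origin (TCP) lies between the finger pads; the fingertips stand 17 mm ahead of it and the grasp point (between the pads) lies 2 mm behind it (tip_reach is the y of the fingertips in the tool frame, in mm); y points along the fingers, x is the direction in which the jaws open and shut, and the axes are right-handed (so a half turn about y gives the same grasp; the last joint's range is limited). The gripper opens to 88 mm and grips with 3 to 60 N. Pads are 20 mm wide; open, the fingers measure 115 mm over their backs; the gripper's body (75 mm by 178 mm) begins 61 mm behind the grasp point.
Start: joints at [-1.202, 0.423, 1.63, -0, 1.089, -0.019], TCP at [236.361, -578.566, 239.675] pointing down, gripper open.
Joint ranges: [-3, 3], [-0.9, 2.11], [0.09, 2.58], [-1.31, 4.45], [0.11, 2.69], [-2.54, 2.54]. Speed limits (rad/s): [2.39, 2.39, 3.01, 3.14, 3.14, 3.14].

## Interface

Orientations are given as a rotation vector (axis times angle).
In Python, from workcell import get_obs, get_image, camera_model, close_job, silhouettes, tip_of, tip_reach gives the robot as it stands. The module is installed in compiled form; this text tells all that it offers.
- The arm moves only by the tool arm_command, never from a script. Its argument "targets" is a list of rows, each a list of 4 numbers: the shift along the tool's x, y, z in mm, then the turn about the tool's y in rad. A call has 1 to 20 rows; each row shifts and turns the commanded pose from where the row before left it, along the tool's axes as they then stand; what a row does not reach is not made up. A row lasts 1/12 s, in which the tool goes at most 41.7 mm and 7.16 degrees, less where a joint would pass 70% of its speed; a pose out of reach is approached as far as the arm can. A call is refused whole if a number of a shift passes 41.7 or a number of a turn 0.125, either way. A call with a gripper value outside its range is refused whole. "gripper" is the opening in per cent of the stroke, from 0 (shut) to 100 (fully open), set as the call begins (left out, the last holds). The fingers move at their own pace and stop on an object; the grip force is fixed at half the most. Time passes only in rows, so rows that do not move let the fingers close. It gives the time, the measured TCP pose, the force and the opening at its end, in the units of the state.
- get_obs(): the state, without advancing time (a new reading comes with each control period).
- get_image(name): name is "side" or "top"; returns the picture (420x560x3 uint8, blue, green, red); there is no depth.
- camera_model(name): a dict with "mtx" (3x3 intrinsics, pixels), "position" and "orientation" of the camera in the world. Camera axes: x right, y up, looking along -z (the intrinsics and any distortion apply to the point x, -y, -z); pixel columns grow to the right and rows downward; lengths in mm; the calibration is good to about 2 mm. A picture is of the moment at which its call begins. camera_model takes no time and is no camera call.
- close_job(): hands the job in, once; it reports no verdict.
Trained networks look in the newest picture that a camera, given by its name, has taken for a name from the list of things; names that differ only in an ending like _2 or _b are one class to them, and where a whole thing is asked for, a point or a joint stands for the part that bears it (a point fixed in the world has none). Each returns a list of dicts, best first, with "conf" (0 to 1); they miss things now and then, are a little off and sometimes report something else, mostly with a low value. They report only what shows in the picture. A call takes as long as a camera call. They do not tell look-alikes from the thing itself.
- silhouettes(camera, thing): "pixels" (420x560 bool, what is visible of it) and "at" ([column, row] in pixels, amid what is visible of it).
- tip_of(camera, thing): "at" ([column, row] in pixels: a listed point, or the origin of a listed thing).
The state is a dict: "t": time; "qpos": joint angles; "qvel": joint speeds; "joint_torque": joint torques, N m; "ee_pos": TCP position; "orientation": TCP orientation; "ft_force": force on the tool from outside, world axes, zero at the start; "moment": the same for the moment, N m; "width": finger opening in mm.
Only numpy, scipy, OpenCV 4.12 (cv2) and the standard library are available. Lean on these libraries where they do the work, as an engineer would, in place of code of your own. Each camera call takes 0.05 s, during which the arm holds its last target. There are 200 camera calls.

## Working session

There is one attempt and no reset: what is moved stays moved. The work goes in short steps, Python scripts to look and compute and a tool call to move; the robot and the scene stay as the last step left them, time stands still between calls to the robot, and variables do not carry over. Pictures are saved under pics/ and viewed, about 8 in all and at most 12, crops included, and the job is handed in when it is done.

Besides the shell and the picture viewer there is one more tool, called after "Call:" as name([rows], argument=value, ...), one row to a line, values as JSON. arm_command: Moves the arm, as the interface text tells. Its arguments: {"type":"object","properties":{"targets":{"type":"array","items":{"type":"array","items":{"type":"number"}}},"gripper":{"type":"number"}},"required":["targets"]}

```bash
mkdir -p pics
cat > h.py <<'E'
import numpy as np, cv2
from scipy.spatial.transform import Rotation as R
from workcell import *
def cam(n):
    m=camera_model(n); o=np.array(m["orientation"],float)
    Rm=o if o.shape==(3,3) else (R.from_rotvec(o).as_matrix() if o.size==3 else None)
    return m,np.array(m["mtx"]),np.array(m["position"],float),Rm
def ray(n,px):
    m,K,p,Rm=cam(n); d=np.linalg.inv(K)@[px[0],px[1],1]; d=Rm@(d*[1,-1,-1]); return p,d/np.linalg.norm(d)
def proj(n,P):
    m,K,p,Rm=cam(n); c=(Rm.T@(np.array(P)-p))*[1,-1,-1]; u=K@c; return u[:2]/u[2]
def tri(pa,pb,a="side",b="top"):
    p,d=ray(a,pa); q,e=ray(b,pb)
    s=np.linalg.lstsq(np.c_[d,-e],q-p,rcond=None)[0]
    A,B=p+s[0]*d,q+s[1]*e; return (A+B)/2,np.linalg.norm(A-B)
E
python3 - <<'E'
from h import *
for n in("side","top"):
    print(camera_model(n)); cv2.imwrite(f"pics/{n}1.png",get_image(n))
for t in("orange_paddle","orange_tray","orange_vial_center","orange_bucket","blue_bucket"):
    for n in("side","top"):
        print(t,n,[(np.round(d["at"],1).tolist(),round(d["conf"],2)) for d in tip_of(n,t)])
o=get_obs();print(o["t"],o["ee_pos"],o["orientation"],R.from_rotvec(o["orientation"]).as_matrix().round(3),tip_reach if not callable(tip_reach) else tip_reach())
E
```

```text
{'mtx': array([[386.73712082,   0.        , 276.52472442],
       [  0.        , 386.73712082, 215.0920368 ],
       [  0.        ,   0.        ,   1.        ]]), 'position': array([ 395.31560273, -642.14738078,  843.90941416]), 'orientation': array([ 0.68380622, -0.00472994, -0.05092502])}
{'mtx': array([[386.48224654,   0.        , 281.81965187],
       [  0.        , 386.48224654, 212.63939451],
       [  0.        ,   0.        ,   1.        ]]), 'position': array([272.90642236, -43.3919346 , 958.30117752]), 'orientation': array([ 0.14965111, -0.14523299, -1.54860411])}
orange_paddle side [([297.9, 243.4], 0.7)]
orange_paddle top [([345.5, 199.4], 0.92)]
orange_tray side [([311.5, 318.4], 0.83)]
orange_tray top [([373.9, 200.2], 0.95)]
orange_vial_center side [([277.2, 307.5], 0.55), ([202.6, 354.2], 0.52), ([289.5, 399.9], 0.51)]
orange_vial_center top [([378.6, 281.9], 0.78), ([407.7, 299.7], 0.66), ([393.6, 225.3], 0.58), ([443.4, 226.9], 0.44)]Traceback (most recent call last):
  File "<stdin>", line 6, in <module>
ValueError: it knows: orange_paddle, orange_tray, orange_vial_center
```

View pics/side1.png

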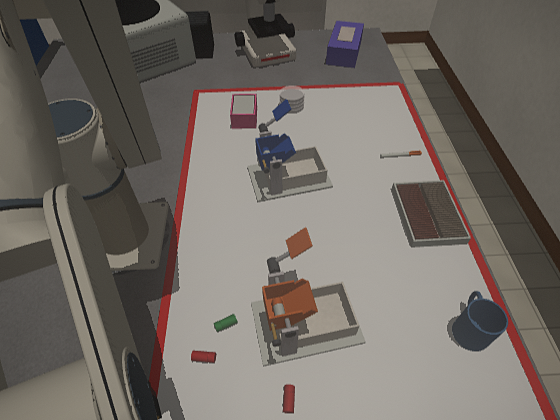

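View pics/top1.png

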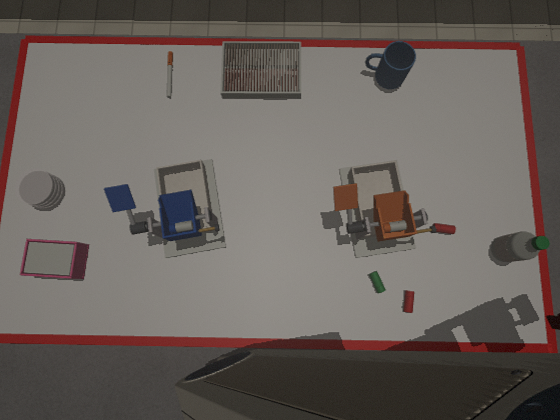

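Run:
```python
from h import *
print("paddle",tri((297.9,243.4),(345.5,199.4)))
print("tray",tri((311.5,318.4),(373.9,200.2)))
for v in((277.2,307.5),(202.6,354.2),(289.5,399.9)):
    for w in((378.6,281.9),(407.7,299.7),(393.6,225.3),(443.4,226.9)):
        P,e=tri(v,w)
        if e<15: print("vial",v,w,P.round(1),e.round(1))
o=get_obs();print(o["t"],o["ee_pos"],R.from_rotvec(o["orientation"]).as_matrix().round(3),o["width"],tip_reach)
```

```text
paddle (array([ 454.526119  , -172.53754403,  168.64440516]), np.float64(1.4882569661666423))
tray (array([ 486.1144377 , -270.39754271,    9.66727551]), np.float64(6.393541212488581))
vial (277.2, 307.5) (393.6, 225.3) [ 407.3 -288.3  111. ] 5.2
vial (277.2, 307.5) (443.4, 226.9) [ 396.3 -347.5  229.6] 14.1
vial (202.6, 354.2) (407.7, 299.7) [ 244.1 -342.4   17.7] 5.3
vial (289.5, 399.9) (443.4, 226.9) [ 422.6 -440.6    9.9] 3.7
0.4 [ 236.33732316 -578.48944291  239.52514932] [[ 0.378 -0.     0.926]
 [-0.926  0.     0.378]
 [-0.    -1.     0.   ]] 87.74733328191091 17.0
```

The side view shows the orange bucket at about (288,300) with its paddle at (299,243), and the blue bucket at (274,150) with its paddle at (282,110). In the top view the orange paddle is at (345,198), the tray floor at about (376,185), and a bottle stands near (515,247).

Things that could be mistaken for the vial:
- Red vials: top (443,228) and (408,300)
- Green vial: top (378,282)
- Blue bucket's own vial: top (183,226)

The target is the orange paddle, top (345,198). I'll check it in a close crop.

Run:
```python
from h import *
c={}
tiles=[]
for n,(x,y) in dict(side=(297,243),top=(345,199)).items():
    im=cv2.imread(f"pics/{n}1.png"); hsv=cv2.cvtColor(im,cv2.COLOR_BGR2HSV)
    m=cv2.inRange(hsv,(4,110,60),(18,255,255)); k,l,s,ce=cv2.connectedComponentsWithStats(m)
    i=l[y,x]; cn=max(cv2.findContours((l==i).astype(np.uint8),0,1)[0],key=cv2.contourArea)
    r=cv2.boxPoints(cv2.minAreaRect(cn)); print(n,s[i],ce[i].round(1),r.round(1).tolist()); c[n]=ce[i]
    q=im.copy(); cv2.circle(q,(int(ce[i][0]),int(ce[i][1])),1,(0,255,0),-1)
    cx,cy=(300,290) if n=="side" else (380,210)
    tiles.append(cv2.resize(q[cy-75:cy+75,cx-65:cx+65],None,fx=3,fy=3,interpolation=cv2.INTER_CUBIC))
cv2.imwrite("pics/crop1.png",np.hstack(tiles))
print(tri(c["side"],c["top"]))
for px in((505,252),(540,243)):
    p,d=ray("top",px)
    for z in(0,200): print(px,z,(p+d*(z-p[2])/d[2]).round())
```

```text
side [286 228  26  30 457] [298.5 242.6] [[281.29998779296875, 241.89999389648438], [305.5, 227.10000610351562], [315.29998779296875, 243.10000610351562], [291.20001220703125, 258.0]]
top [334 184  24  27 555] [345.4 196.8] [[333.1000061035156, 185.0], [356.0, 183.60000610351562], [357.5, 208.8000030517578], [334.70001220703125, 210.1999969482422]]
(array([ 457.54676991, -172.12662976,  171.78253136]), np.float64(2.189512251902399))
(505, 252) 0 [ 366. -593.    0.]
(505, 252) 200 [ 346. -478.  200.]
(540, 243) 0 [ 390. -682.    0.]
(540, 243) 200 [ 365. -549.  200.]
```

View pics/crop1.png

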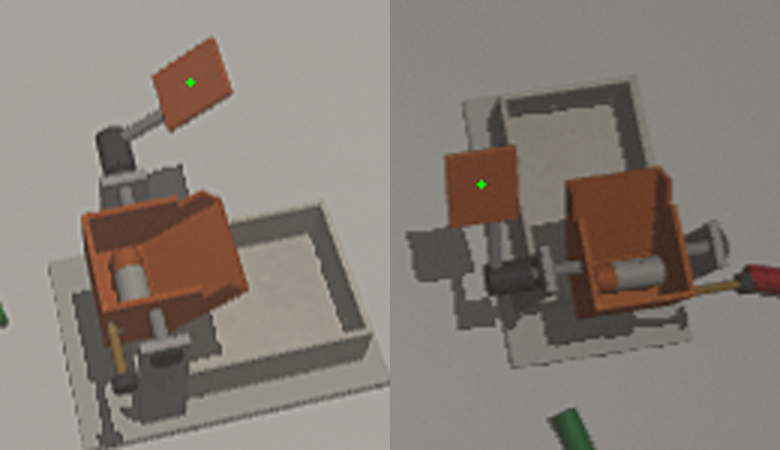

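The crop confirms the choice. The orange paddle is centred at side (298,243) and top (345,197), on the stand with the orange bucket and the white vial with an orange cap. The colour centroids give (457,-172,172), which agrees with the text's 173 mm height. I'll approach high with the fingers shut, going +y first to clear the bottle.

Call:
arm_command([
  [-14, -5, 6, 0],
  [-28, -5, 11, 0],
  [-28, -5, 11, 0],
  [-28, -5, 11, 0],
  [-28, 0, 11, 0],
  [-28, 0, 11, 0],
  [-28, 0, 11, 0],
  [-28, 0, 11, 0],
  [-14, 0, 20, 0],
  [-8, 0, 30, 0],
  [-8, 0, 30, 0],
  [-8, 0, 30, 0],
  [-8, 0, 30, 0],
  [-8, 0, 30, 0],
  [-8, 0, 30, 0],
  [-8, 0, 30, 0],
  [-4, 0, 15, 0],
  [0, 0, 0, 0],
], gripper=0)

```text
t: 1.9
ee_pos: [434.9, -190.1, 259.9]
orientation: [-1.368, 0.916, -0.918]
ft_force: [-0.3, -0.2, -0.2]
width: 0.5
```

Call:
arm_command([
  [0, 0, 0, -0.06],
  [0, 0, 0, -0.12],
  [0, 0, 0, -0.12],
  [0, 0, 0, -0.12],
  [0, 0, 0, -0.12],
  [0, 0, 0, -0.12],
  [0, 0, 0, -0.12],
  [0, 0, 0, -0.12],
  [0, 0, 0, -0.12],
  [0, 0, 0, -0.12],
  [0, 0, 0, -0.12],
  [0, 0, 0, -0.08],
  [0, 0, 0, 0],
])

```text
t: 2.98
ee_pos: [431.9, -192.1, 259.7]
orientation: [-1.567, -0.125, 0.125]
ft_force: [0.6, -0.7, 0.8]
width: 0.5
```

Run:
```python
from h import *
T=[]
for n in("side","top"):
    im=get_image(n); o=get_obs()
    for P in((456,-172,172),o["ee_pos"]-np.array([0,0,17])):
        u=proj(n,P); cv2.circle(im,(int(u[0]),int(u[1])),1,(0,255,0),-1)
    u=proj(n,(456,-172,190)).astype(int); print(u)
    T.append(cv2.resize(im[max(u[1]-90,0):u[1]+90,u[0]-65:u[0]+65],None,fx=3,fy=3))
h=min(t.shape[0] for t in T)
cv2.imwrite("pics/crop2.png",np.hstack([t[:h] for t in T]))
Rm=R.from_rotvec(o["orientation"]).as_matrix()
print(o["t"],o["ee_pos"],Rm.round(3).tolist(),o["width"],o["qpos"],o["ft_force"])
print("tool shift",(Rm.T@(np.array([456,-172,o["ee_pos"][2]])-o["ee_pos"])).round(1))
```

```text
[298 237]
[346 196]
3.0833 [ 432.08811345 -191.98831212  259.72574252] [[0.988, -0.0, -0.153], [0.153, -0.0, 0.988], [-0.0, -1.0, -0.0]] 0.14138203985487452 [-4.43235730e-01  1.71147426e-01  1.93732811e+00 -1.14840864e-04
  1.03318771e+00 -5.96852183e-01] [-1.22361734  0.09321849  0.59182613]
tool shift [26.7 -0.  16.1]
```

View pics/crop2.png

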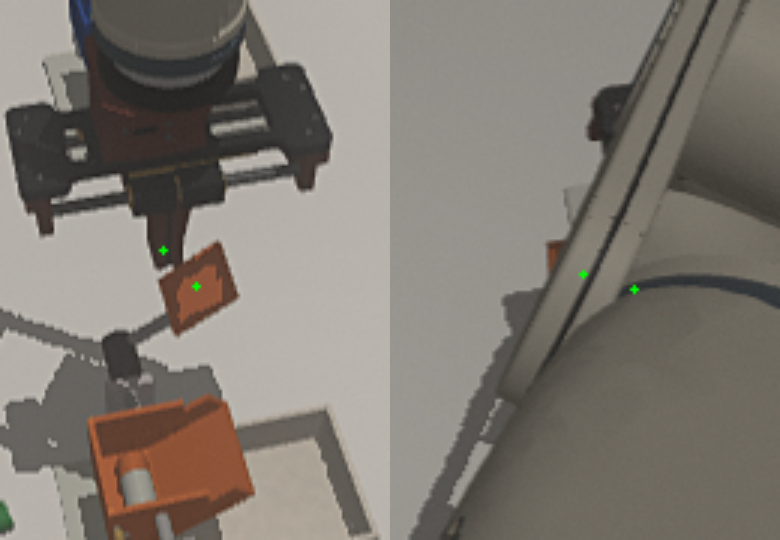

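The view shows the gripper body's long side along the tip direction and the shut fingertips just short of the paddle, whose centre is at side (298,240). I'll shift onto the centre and descend to just above it.

Call:
arm_command([
  [9, 0, 5, 0],
  [9, 0, 6, 0],
  [9, 0, 5, 0],
  [0, 10, 0, 0],
  [0, 20, 0, 0],
  [0, 20, 0, 0],
  [0, 8, 0, 0],
  [0, 0, 0, 0],
  [0, 0, 0, 0],
])

```text
t: 3.83
ee_pos: [456.7, -171.4, 201.3]
orientation: [-1.567, -0.123, 0.124]
ft_force: [-0.2, 0.1, -0.3]
width: 0.5
```

Run:
```python
from h import *
im=get_image("side");o=get_obs()
cv2.imwrite("pics/side3.png",cv2.resize(im[170:350,215:375],None,fx=3,fy=3))
print(o["t"],o["ee_pos"],o["ft_force"],[(d["at"],d["conf"]) for d in tip_of("side","orange_paddle")])
```

```text
3.8833 [ 457.17552951 -171.6488991   201.99949414] [-0.23893539  0.09802764 -0.0340719 ] [([298.7, 240.2], 0.78), ([275.3, 312.1], 0.49)]
```

View pics/side3.png

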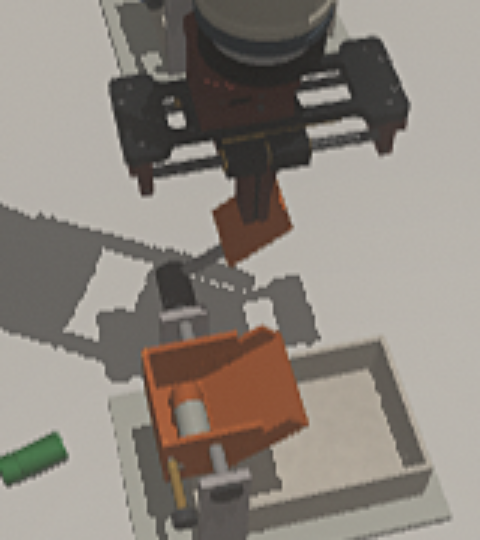

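The fingertips stand over the middle of the paddle, ending at crop (255,222), which is side (300,244). Now the slow press.

Call:
arm_command([
  [0, 4, 0, 0],
  [0, 5, 0, 0],
  [0, 5, 0, 0],
  [0, 5, 0, 0],
  [0, 5, 0, 0],
  [0, 5, 0, 0],
  [0, 5, 0, 0],
  [0, 5, 0, 0],
  [0, 5, 0, 0],
  [0, 5, 0, 0],
  [0, 5, 0, 0],
  [0, 5, 0, 0],
  [0, 5, 0, 0],
  [0, 5, 0, 0],
  [0, 5, 0, 0],
  [0, 5, 0, 0],
  [0, 5, 0, 0],
  [0, 5, 0, 0],
])

```text
t: 5.43
ee_pos: [457.0, -171.9, 112.9]
orientation: [-1.568, -0.124, 0.123]
ft_force: [-0.1, 0.1, 7.5]
width: 0.2
```

Call:
arm_command([
  [0, 2, 0, 0],
  [0, 2, 0, 0],
  [0, 0, 0, 0],
])

```text
t: 5.68
ee_pos: [457.1, -171.9, 108.8]
orientation: [-1.568, -0.124, 0.123]
ft_force: [-0.4, 0.9, 7.1]
width: 0.5
```

Call:
arm_command([
  [0, 1, 0, 0],
  [0, 1, 0, 0],
  [0, 0, 0, 0],
])

```text
t: 5.93
ee_pos: [457.2, -171.9, 107.0]
orientation: [-1.568, -0.124, 0.122]
ft_force: [0.2, 0.4, 6.5]
width: 0.3
```

Call:
arm_command([
  [0, 1, 0, 0],
  [0, 1, 0, 0],
  [0, 0, 0, 0],
])

```text
t: 6.18
ee_pos: [457.3, -171.9, 105.0]
orientation: [-1.568, -0.124, 0.122]
ft_force: [-0.9, 0.3, 6.5]
width: 1.0
```

Run:
```python
from h import *
im=get_image("side");o=get_obs()
cv2.imwrite("pics/side4.png",cv2.resize(im[170:350,215:375],None,fx=3,fy=3))
print(o["t"],o["ee_pos"],o["ft_force"],[(d["at"],d["conf"]) for d in tip_of("side","orange_vial_center")])
```

```text
6.2333 [ 457.34602335 -171.90812725  105.04377332] [-0.52382808 -0.23012494  6.58084309] [([291.4, 396.0], 0.79), ([223.8, 322.9], 0.67), ([342.3, 311.2], 0.61)]
```

View pics/side4.png

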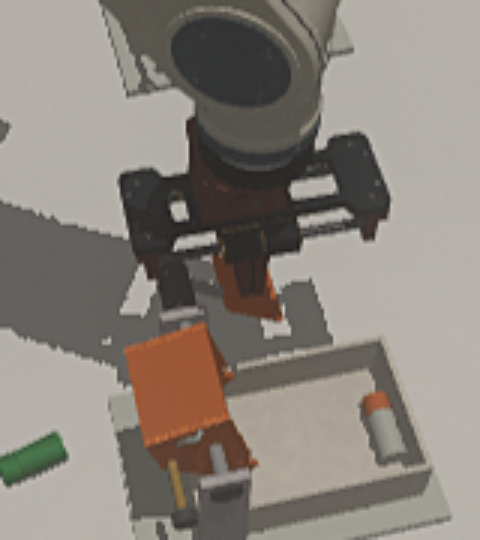

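The vial with the orange cap now lies in the white tray at crop (385,425), which is side (343,312). The bucket is tipped. The force has not yet risen at the stop, so I'll press a little further and hold.

Call:
arm_command([
  [0, 1, 0, 0],
  [0, 1, 0, 0],
  [0, 0, 0, 0],
])

```text
t: 6.53
ee_pos: [457.3, -171.9, 103.0]
orientation: [-1.568, -0.124, 0.122]
ft_force: [-0.1, -0.3, 6.9]
width: 0.6
```

Call:
arm_command([
  [0, 1, 0, 0],
  [0, 1, 0, 0],
  [0, 0, 0, 0],
])

```text
t: 6.78
ee_pos: [457.7, -172.0, 101.3]
orientation: [-1.568, -0.125, 0.122]
ft_force: [-0.1, 0.4, 9.6]
width: 0.6
```

Call:
arm_command([
  [0, 1, 0, 0],
  [0, 0, 0, 0],
  [0, 0, 0, 0],
  [0, 0, 0, 0],
  [0, 0, 0, 0],
  [0, 0, 0, 0],
  [0, 0, 0, 0],
  [0, 0, 0, 0],
  [0, 0, 0, 0],
  [0, 0, 0, 0],
  [0, 0, 0, 0],
  [0, 0, 0, 0],
  [0, 0, 0, 0],
  [0, 0, 0, 0],
])

```text
t: 7.95
ee_pos: [458.2, -172.1, 100.7]
orientation: [-1.569, -0.126, 0.121]
ft_force: [0.6, 1.9, 12.5]
width: 0.7
```

The force rose to 12.5 N, so the bucket is at its stop, and it was held there for over a second. Now I'll lift straight up.

Call:
arm_command([
  [0, -6, 0, 0],
  [0, -10, 0, 0],
  [0, -12, 0, 0],
  [0, -12, 0, 0],
  [0, -12, 0, 0],
  [0, -12, 0, 0],
  [0, -12, 0, 0],
  [0, -12, 0, 0],
  [0, -12, 0, 0],
  [0, -15, 0, 0],
  [0, -20, 0, 0],
  [0, -20, 0, 0],
  [0, -20, 0, 0],
  [0, -10, 0, 0],
  [0, 0, 0, 0],
  [0, 0, 0, 0],
  [0, 0, 0, 0],
  [0, 0, 0, 0],
  [0, 0, 0, 0],
  [0, 0, 0, 0],
])

```text
t: 9.62
ee_pos: [456.4, -171.5, 283.8]
orientation: [-1.567, -0.122, 0.124]
ft_force: [-0.2, -0.7, -0.2]
width: 0.7
```

Run:
```python
from h import *
im=get_image("side");o=get_obs()
cv2.imwrite("pics/side5.png",cv2.resize(im[80:380,180:400],None,fx=2,fy=2))
print(o["t"],o["ee_pos"],o["ft_force"])
for t in("orange_vial_center","orange_paddle"): print(t,[(d["at"],d["conf"]) for d in tip_of("side",t)])
```

```text
9.6667 [ 456.52418489 -171.4970473   284.01494479] [-0.45002195  0.47401431  0.77607552]
orange_vial_center [([292.3, 397.9], 0.89), ([203.5, 357.3], 0.82), ([225.2, 323.0], 0.52), ([339.5, 310.2], 0.51)]
orange_paddle [([297.3, 244.1], 0.65)]
```

View pics/side5.png

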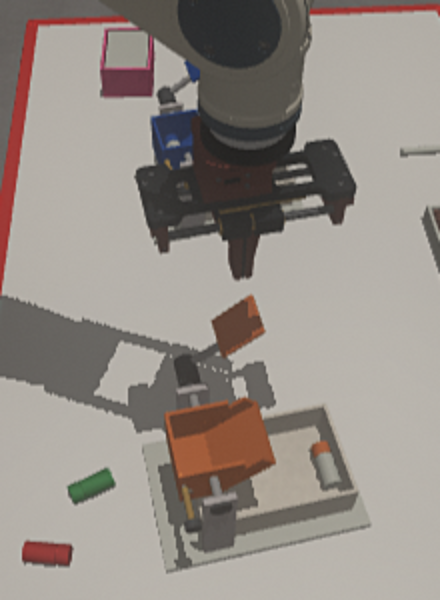

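The orange bucket is upright again, with its paddle at side (299,243) as at the start. The vial lies in the tray at side (342,312), the arm is clear, and the blue bucket looks upright. One numeric comparison with the first picture, then I'll hand in.

Run:
```python
from h import *
a=cv2.imread("pics/side1.png");b=get_image("side")
f=lambda im:cv2.inRange(cv2.cvtColor(im,cv2.COLOR_BGR2HSV),(4,110,50),(18,255,255))[220:330,250:330]
for im in(a,b):
    m=f(im); k,l,s,c=cv2.connectedComponentsWithStats(m); print([(s[i,4],(c[i]+[250,220]).round(1)) for i in range(1,k) if s[i,4]>100])
print("blue left part diff",np.abs(a[130:190,250:275].astype(int)-b[130:190,250:275]).mean())
print(close_job())
```

```text
[(np.int32(457), array([298.5, 242.6])), (np.int32(1773), array([289.5, 301.5]))]
[(np.int32(228), array([298.1, 242.8])), (np.int32(1952), array([288.4, 301.9]))]
blue left part diff 21.88422222222222
the job is handed in; nothing more can be done
None
```

The orange bucket is emptied and back upright, and I have handed the job in at about 10 s of robot time. I pressed the paddle straight down at its centre with shut fingers until the force rose to 12.5 N at the stop. I held it there for about 1.2 s, then lifted clear.

**Vial:** the last picture shows it lying in the white tray.

**Orange bucket:** it is back where it began. The paddle centroid is at side (298.1, 242.8), against (298.5, 242.6) at the start. The bucket centroid is within about 1 px. The robot was touching nothing, with forces under 1 N.

**Blue bucket:** it looked upright in the last side view and was never approached. My pixel comparison of its area was inconclusive: the mean difference was 22, probably because the gripper and arm partly hid or shaded it. I handed in without a second look at it.

**Detection networks:** they also reported the red and green look-alike vials as the orange one, so I told the real one apart by its orange cap and its place in the tray.

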